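# Find the proud ball unit on a packing deck and press it flush

### The arm

A 7-joint arm with a two-finger parallel gripper is mounted at the origin on the work surface. World frame = base frame: x ahead of the robot, y to its left, z up, the work surface at z = 0. Lengths are in mm, angles in rad, forces in N, time in s.
With the tool pointing down it reaches from about 400 to 850 mm from the base axis. Payload 6.9 kg.
Tool frame: the origin (TCP) lies on the centre line of the jaws, within the pads' length; the fingertips stand 14 mm ahead of it and the grasp point (between the pads) lies 5 mm behind it; z points along the fingers, y is the direction in which the jaws open and shut (so a half turn about z gives the same grasp; the last joint's range is limited). The gripper opens to 85 mm and grips with 20 to 120 N. Pads are 22 mm wide; open, the fingers measure 114 mm over their backs; the gripper's body (76 mm by 85 mm) begins 54 mm behind the grasp point. The pads swing forward as they close: fully open they stand 13 mm farther back than shut.
Start: joints at [-1.159, 0.507, -0.238, 1.5, 0.126, 1.149, -0.155], TCP at [188.775, 595.799, 245.275] pointing down, gripper open.
Joint ranges: [-3.08, 3.08], [-0.24, 2.05], [-1.43, 1.35], [0, 2.5], [-1.52, 4.66], [0.17, 1.96], [-2.89, 2.89]. Speed limits (rad/s): [2.39, 2.39, 3.14, 3.14, 3.14, 3.14, 3.14].

### API

Orientations are given as a unit quaternion [w, x, y, z].
In Python, from workcell import ctrl, set_gripper, cams, order, search_frame, regions_of, spot_point gives the robot as it stands. Calls block until the motion is done:
- ctrl.move_ptp(position, orientation): joint-space move of the TCP to a pose.
- ctrl.movel(position, rot=None, speed=150, max_force=None): straight line of the TCP; rot=None keeps the orientation; speed is the mean speed in mm/s. With max_force (N) it stops when the force on the tool has changed by that much, and returns True; else False.
- ctrl.move_j(angles): joint-space move.
- set_gripper(opening, squeeze=None): finger opening in mm; squeeze is the grip in N (None keeps the last); returns when the fingers have stopped.
- ctrl.sleep(seconds).
- ctrl.solve_ik(position, orientation): joint angles nearest the present ones, or None.
- ctrl.sense(): the state.
- cams.read_camera(name): name is "side" or "top" or "wrist"; returns a dict with "image" (480x640x3 uint8, red, green, blue), "z_map" (480x640 float32, mm along the optical axis (not along the pixel's ray), 0 where there is no reading), "fx", "fy", "cx", "cy" (pixels), "pose" (4x4, takes a point from camera to world coordinates); the wrist camera has in their place "mount" (4x4, takes a point from camera to tool coordinates, whose origin is the TCP and whose axes are the flange's). Camera axes: x right, y up, looking along -z (the intrinsics and any distortion apply to the point x, -y, -z); pixel columns grow to the right and rows downward; lengths in mm; the calibration is good to about 2 mm. A picture is of the moment at which its call begins: read the wrist's pose just before it.
A pose or a line that the arm cannot do raises ctrl.MotionError and nothing moves.
- order.sign_off(): hands the job in, once; it reports no verdict.
Trained networks look in a picture, given as the dict that the camera call returned (one of the last four; its "shot" number tells which), for a name from the list of things; names that differ only in an ending like _2 or _b are one class to them, and where a whole thing is asked for, a point or a joint stands for the part that bears it (a point fixed in the world has none). Each returns a list of dicts, best first, with "confidence" (0 to 1); they miss things now and then, are a little off and sometimes report something else, mostly with a low value. They report only what shows in the picture. A call takes as long as a camera call. They do not tell look-alikes from the thing itself.
- search_frame(picture, query): "xyz" ([x, y, z] in mm, in world coordinates, good to about 4 mm: the middle of the surface that is visible of it).
- regions_of(picture, query): "pixels" (480x640 bool, what is visible of it).
- spot_point(picture, query): "xyz" ([x, y, z] in mm, in world coordinates, good to about 4 mm: a listed point, or the origin of a listed thing).
The state is a dict: "t": time; "joint_positions": joint angles; "dq": joint speeds; "effort": joint torques, N m; "tool_pos": TCP position; "ee_rot": TCP orientation; "contact_force": force on the tool from outside, world axes, zero at the start; "torque": the same for the moment, N m; "width": finger opening in mm.
Only numpy, scipy, OpenCV 4.12 (cv2) and the standard library are available. Lean on these libraries where they do the work, as an engineer would, in place of code of your own. Each camera call takes 0.05 s, during which the arm holds its last target.

### The job

One of the six ball units on the blue carton transfer deck stands a few millimetres proud and snags the boxes. Take the probe from its holder, touch it gently to the units to find the high one, and with the probe press that one down flush with the others, without driving any unit below them. Then put the probe back in its holder, fully home, and leave the other things on the bench alone.

Things in the scene. Friction and masses are not known exactly. Their poses are not given: they have to be found in the camera images.
- deck: Blue steel frame of a carton transfer deck, fixed to the bench, 200 mm along its x, 270 along its y; rails 20 mm wide, 40 mm high. Origin: centre of its underside; z up. In it a plate carries six alike ball units, black inserts 32 mm across topped by steel balls 22 mm across, on upright axes at x = -40, 40 and y = -75, 0, 75 mm in this frame.
- deck_level (a point): The middle of the deck at the rails' top, 40 mm up. The plate's height is set anew each time and is not measured: the five sound balls' tops share a level (within 1 mm), 37 to 57 mm above the bench; one ball, at any of the six places, is 3 to 4.5 mm higher. A unit slides down in its bore against friction: it stays put under 10 N, slides at about 15 N, stops when the push stops, cannot be raised.
- probe: Hand probe, about 0.18 kg, upright in its holder. Origin: centre of its flat steel tip (10 mm across), z up to the handle. Shaft 14 mm across up to 85 mm; collar 36 mm across from 85 to 91 mm; square orange handle 24 by 24 mm from 91 to 141 mm, its sides along the probe's x and y. At the start the tip is 10 mm above the bench.
- probe_tip (a point): The centre of the probe's flat tip.
- holder: Grey holder block fixed to the bench, 70 by 70 mm, 95 mm high, with an upright through hole 20 mm across in its middle. Origin: centre of its underside; z up. The probe's shaft stands in the hole with its collar resting on the block's top; the probe is home with its origin 10 mm above this origin.
- unit_1 (a joint): How far one of the six ball units is pushed in, in m: 0 is flush with the others, negative stands proud, positive is sunk. The numbering says nothing about which place on the deck the unit has.
- unit_2 (a joint): How far one of the six ball units is pushed in, in m: 0 is flush with the others, negative stands proud, positive is sunk. The numbering says nothing about which place on the deck the unit has.
- unit_3 (a joint): How far one of the six ball units is pushed in, in m: 0 is flush with the others, negative stands proud, positive is sunk. The numbering says nothing about which place on the deck the unit has.
- unit_4 (a joint): How far one of the six ball units is pushed in, in m: 0 is flush with the others, negative stands proud, positive is sunk. The numbering says nothing about which place on the deck the unit has.
- unit_5 (a joint): How far one of the six ball units is pushed in, in m: 0 is flush with the others, negative stands proud, positive is sunk. The numbering says nothing about which place on the deck the unit has.
- unit_6 (a joint): How far one of the six ball units is pushed in, in m: 0 is flush with the others, negative stands proud, positive is sunk. The numbering says nothing about which place on the deck the unit has.
- tape_gun: Bystander: orange tape gun with a roll 90 mm across and 48 mm high, body to 110 mm along its x. Origin: under the roll's centre.
- cutter: Bystander: yellow box cutter lying on the bench, 155 mm long along its x, 22 mm wide, 14 mm high. Origin: under its middle.
- label_roll: Bystander: white label roll standing on end, 80 mm across, 50 mm high. Origin: centre of its underside.
Not all that is in view belongs to the job. Leave any purple or yellow look-alike of the probe alone. Several things look just like the holder: the one meant starts farthest to the robot's left.

How it is judged:
By the outcome, as a careful person would: the job done as asked, in the order asked, and still so for the second after the job is handed in, with the robot touching nothing.
It also fails if it takes over 64 s, if anything falls off the work surface, if the arm or the gripper's body presses on something with over 40 N, if the wrist force passes 120 N, or if a joint passes its speed limit or range.

## Working session

There is one attempt and no reset: what is moved stays moved. The work goes in short steps, each a Python script; the robot and the scene stay as the last script left them, time stands still between calls to the robot, and variables do not carry over. Pictures are saved under pics/ and viewed, and the job is handed in when it is done.

```bash
ls; mkdir -p pics; python3 - <<'E'
from workcell import ctrl,cams,search_frame,spot_point
import cv2
for n in ["top","side","wrist"]:
    p=cams.read_camera(n); cv2.imwrite(f"pics/{n}0.png",p["image"][:,:,::-1])
    print(n,p["fx"],p["cx"],p["cy"],p.get("pose"),[k for k in p])
    if n!="wrist":
        for q in ["probe","holder","deck","tape_gun","cutter","label_roll"]:
            print(n,q,[([round(float(v)) for v in d["xyz"]],round(float(d["confidence"]),2)) for d in spot_point(p,q)])
print(ctrl.sense())
E
```

```text
pics
top 602.5176570958582 323.3948661560409 234.63521515385742 [[-1.96145876e-02  9.90082321e-01 -1.39112422e-01  3.08273153e+02]
 [-9.99792653e-01 -2.01847148e-02 -2.68853588e-03 -8.39017327e+00]
 [-5.46981641e-03  1.39030843e-01  9.90272945e-01  1.22250522e+03]
 [ 0.00000000e+00  0.00000000e+00  0.00000000e+00  1.00000000e+00]] ['image', 'z_map', 'fx', 'fy', 'cx', 'cy', 'pose', 'shot']
top probe [([414, 295, 10], 0.9), ([324, 332, -1], 0.88), ([511, 284, 0], 0.64)]
top holder [([419, 298, -1], 0.73), ([296, 225, 0], 0.69)]
top deck []
top tape_gun [([499, -358, 0], 0.95)]
top cutter [([628, 219, 0], 0.56)]
top label_roll [([614, 308, 1], 0.64)]
side 593.00886342446 312.4371595492165 244.92783520465292 [[ 9.78978892e-01  1.33067744e-01 -1.54574592e-01  2.55976924e+02]
 [-2.03230561e-01  7.00519329e-01 -6.84083334e-01 -8.85748918e+02]
 [ 1.72530637e-02  7.01117426e-01  7.12837069e-01  9.95989862e+02]
 [ 0.00000000e+00  0.00000000e+00  0.00000000e+00  1.00000000e+00]] ['image', 'z_map', 'fx', 'fy', 'cx', 'cy', 'pose', 'shot']
side probe [([511, 280, -1], 0.88)]
side holder [([294, 21
[... 287 characters left out ...]
'shot']
{'t': 0.75, 'joint_positions': array([-1.15850936,  0.50744886, -0.23761023,  1.50019387,  0.12570684,
        1.14892531, -0.15480955]), 'dq': array([ 0.00259348, -0.0007535 ,  0.00028783,  0.00190885, -0.00136431,
       -0.00231808,  0.00096247]), 'effort': array([-1.01874852e-03, -6.20238662e+01, -2.18516998e+00, -2.49948674e+01,
        1.37710635e-02,  1.86770369e-03,  9.14151144e-06]), 'tool_pos': array([188.76565378, 595.79592162, 245.30922654]), 'ee_rot': array([3.83556714e-07, 1.52803635e-01, 9.88256570e-01, 1.96529968e-06]), 'contact_force': array([ 0.29418125, -0.93967224,  0.94065698]), 'torque': array([-0.02577894,  0.05059524, -0.03487631]), 'width': 85.51928309574653}
```

View pics/top0.png

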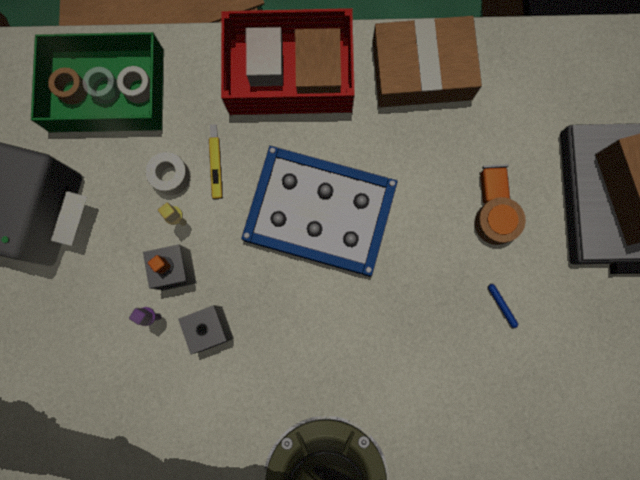

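View pics/side0.png

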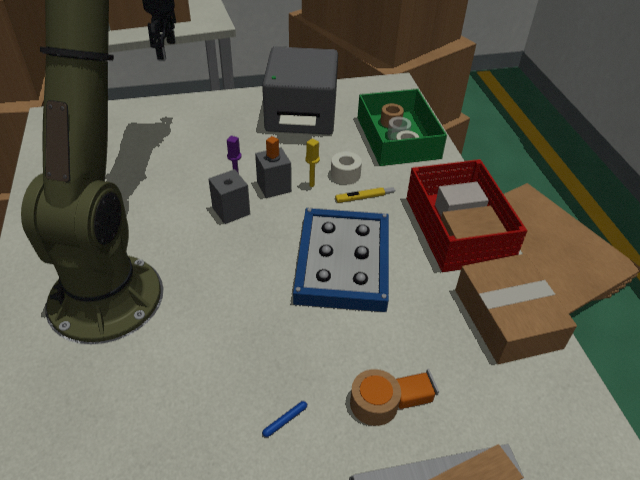

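View pics/wrist0.png

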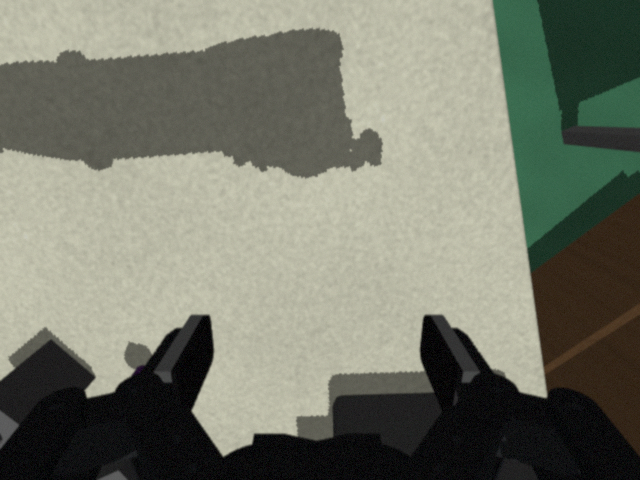

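```bash
cat > h.py <<'E'
import numpy as np, cv2
from workcell import *
def pts(p,pose):
    z=p["z_map"]; v,u=np.mgrid[0:480,0:640]
    X=(u-p["cx"])/p["fx"]*z; Y=-(v-p["cy"])/p["fy"]*z
    c=np.stack([X,Y,-z,np.ones_like(z)],-1)@pose.T
    return c[...,:3]
def save(n,im,crop=None,s=1):
    if crop: im=im[crop[1]:crop[3],crop[0]:crop[2]]
    cv2.imwrite(f"pics/{n}.png",cv2.resize(im[:,:,::-1],None,fx=s,fy=s,interpolation=cv2.INTER_CUBIC))
E
python3 - <<'E'
from h import *
for n in ["top","side"]:
    p=cams.read_camera(n); W=pts(p,p["pose"]); im=p["image"].astype(int)
    hsv=cv2.cvtColor(p["image"],cv2.COLOR_RGB2HSV)
    ok=p["z_map"]>0
    blue=ok&(hsv[...,0]>100)&(hsv[...,0]<125)&(hsv[...,1]>150)&(abs(W[...,0]-520)<170)&(abs(W[...,1])<200)&(W[...,2]>32)
    q=W[blue]; r=cv2.minAreaRect(q[:,:2].astype(np.float32)); print(n,"deck",r,np.median(q[:,2]),q[:,2].std())
    org=ok&(hsv[...,0]<15)&(hsv[...,1]>170)&(abs(W[...,0]-415)<60)&(abs(W[...,1]-295)<60)&(W[...,2]>60)
    q=W[org]; print("orange",len(q),q.mean(0),np.percentile(q[:,2],[5,50,95]))
    t=q[q[:,2]>np.percentile(q[:,2],95)-5]; print("top",len(t),t.mean(0),cv2.minAreaRect(t[:,:2].astype(np.float32)))
    gr=ok&(abs(W[...,2]-95)<6)&(abs(W[...,0]-415)<70)&(abs(W[...,1]-295)<70)&~org
    q=W[gr]; print("holder",len(q),cv2.minAreaRect(q[:,:2].astype(np.float32)),np.median(q[:,2]))
    b=ok&(abs(W[...,2])<100)&(abs(W[...,0]-450)<30)&(abs(W[...,1]-160)<30); print("bench z",np.median(W[b][:,2]))
    save(n+"c",p["image"],(100,180,260,380) if n=="top" else (180,120,400,320),4 if n=="top" else 3)
E
```

```text
top deck ((524.8639526367188, 2.2249603271484375), (265.9734802246094, 197.80902099609375), 73.10771942138672) 40.596728090240504 2.34041064440593
orange 231 [412.16146769 292.14031706 145.3428508 ] [116.61801056 150.5451498  154.25982797]
top 140 [413.78243077 294.40226254 152.07387099] ((413.66937255859375, 294.496337890625), (23.652769088745117, 22.911895751953125), 43.95716094970703)
holder 1075 ((413.9190673828125, 295.2257995605469), (70.75763702392578, 70.97102355957031), 11.482406616210938) 96.01336210136697
bench z 1.3518866668998726
side deck ((526.381103515625, -1.4085693359375), (272.56134033203125, 196.9317626953125), 73.28780364990234) 41.26363261631559 2.747568256396944
orange 229 [414.76062813 288.08039135 131.9687311 ] [106.20677158 132.64487008 152.7330326 ]
top 56 [415.45581387 290.97449594 151.02902691] ((415.73516845703125, 292.99066162109375), (23.959508895874023, 22.65668296813965), 41.09687805175781)
holder 429 ((415.8921203613281, 293.5979309082031), (72.08039093017578, 81.33123016357422), 9.444867134094238) 96.29545608196099
bench z 1.9358617652563908
```

```bash
sleep 0; ls pics
```

```text
side0.png
sidec.png
top0.png
topc.png
wrist0.png
```

View pics/topc.png

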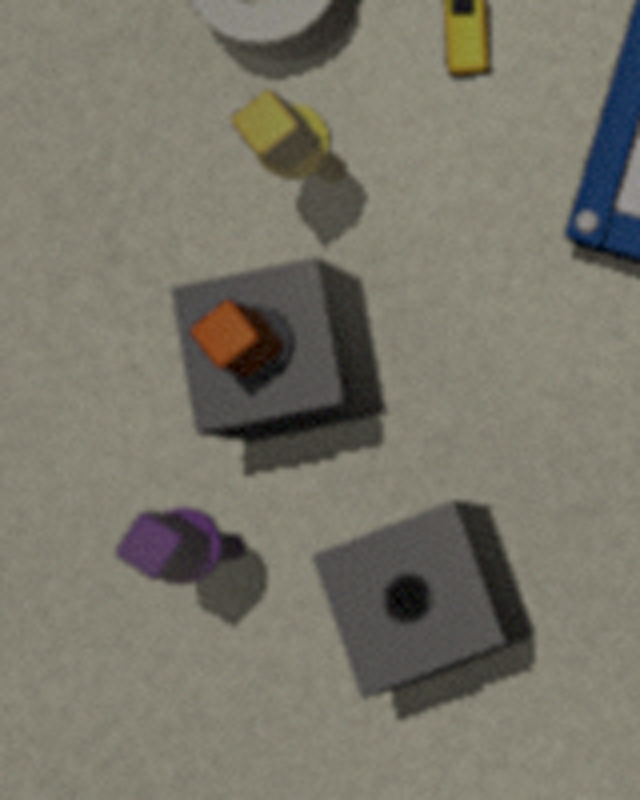

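```bash
cat >> h.py <<'E'
def Q(th):
    a=np.radians((th+90)/2); return np.array([0,np.cos(a),np.sin(a),0.])
def R2M(q,pos):
    from scipy.spatial.transform import Rotation as Ro
    M=np.eye(4); M[:3,:3]=Ro.from_quat([q[1],q[2],q[3],q[0]]).as_matrix(); M[:3,3]=pos; return M
def wristpose(name):
    s=ctrl.sense(); p=cams.read_camera("wrist")
    return p, R2M(s["ee_rot"],s["tool_pos"])@p["mount"]
E
python3 - <<'E'
from h import *
for th in [44,134,224,-46]:
    for P in [(414,294,125),(414,294,330),(530,90,240),(530,-90,200),(450,-60,200),(600,60,200)]:
        j=ctrl.solve_ik(list(P),Q(th)); print(th,P,None if j is None else np.round(j,2))
print(cams.read_camera("wrist")["mount"].round(2))
E
```

```text
44 (414, 294, 125) [-0.61  0.46 -0.08  1.97  0.05  0.71  0.05]
44 (414, 294, 330) [-0.62  0.26 -0.06  1.65  0.01  1.23  0.09]
44 (530, 90, 240) [-0.31  0.38  0.14  1.74 -0.06  1.03  0.62]
44 (530, -90, 200) [-0.07  0.42  0.28  1.8  -0.14  0.93  1.04]
44 (450, -60, 200) [-0.14  0.3   0.29  2.   -0.11  0.85  0.98]
44 (600, 60, 200) [-0.22  0.51  0.12  1.63 -0.07  1.01  0.7 ]
134 (414, 294, 125) [-0.37  0.49 -0.43  1.97  0.29  0.75  1.37]
134 (414, 294, 330) [-0.35  0.27 -0.42  1.65  0.12  1.24  1.54]
134 (530, 90, 240) [-0.02  0.38 -0.27  1.74  0.12  1.04  2.  ]
134 (530, -90, 200) [ 0.17  0.41 -0.06  1.8   0.03  0.93  2.43]
134 (450, -60, 200) [ 0.07  0.29  0.01  2.   -0.    0.85  2.42]
134 (600, 60, 200) [ 0.05  0.52 -0.3   1.63  0.17  1.02  2.04]
224 (414, 294, 125) [-0.1   0.58 -0.86  1.96  0.58  0.86  2.63]
224 (414, 294, 330) [-1.41  0.44  1.15  1.66 -0.42  1.31 -2.55]
224 (530, 90, 240) [-0.89  0.61  1.15  1.75 -0.6   1.19 -1.94]
224 (530, -90, 200) [-0.55  0.66  1.15  1.81 -0.67  1.13 -1.53]
224 (450, -60, 200) [-0.68  0.52  1.15  2.01 -0.57  0.99 -1.62]
224 (600, 60, 200) [-0.74  0.77  1.15  1.64 -0.74  1.23 -1.81]
-46 (414, 294, 125) [-0.86  0.48  0.28  1.97 -0.2   0.71 -1.26]
-46 (414, 294, 330) [-0.9   0.27  0.32  1.66 -0.09  1.23 -1.37]
-46 (530, 90, 240) [-0.52  0.4   0.44  1.75 -0.2   1.04 -0.81]
-46 (530, -90, 200) [-0.21  0.45  0.49  1.81 -0.26  0.95 -0.41]
-46 (450, -60, 200) [-0.32  0.33  0.54  2.   -0.22  0.86 -0.47]
-46 (600, 60, 200) [-0.43  0.55  0.47  1.63 -0.28  1.03 -0.68]
[[   0.      0.95    0.32   83.58]
 [   1.     -0.      0.     -0.13]
 [   0.      0.32   -0.95 -126.87]
 [   0.      0.      0.      1.  ]]
```

```bash
python3 - <<'E'
from h import *
ctrl.move_ptp([414,294,330],Q(44)); set_gripper(55,80)
p,M=wristpose("w"); W=pts(p,M); save("w1",p["image"])
hsv=cv2.cvtColor(p["image"],cv2.COLOR_RGB2HSV); ok=p["z_map"]>0
org=ok&(hsv[...,0]<15)&(hsv[...,1]>150)&(abs(W[...,0]-415)<50)&(abs(W[...,1]-295)<50)&(W[...,2]>60)
t=W[org]; zt=np.percentile(t[:,2],95); t=t[t[:,2]>zt-4]
print(len(t),zt,t.mean(0),cv2.minAreaRect(t[:,:2].astype(np.float32)))
gr=ok&(abs(W[...,2]-95)<6)&(abs(W[...,0]-415)<70)&(abs(W[...,1]-295)<70)
q=W[gr]; print("holder",len(q),cv2.minAreaRect(q[:,:2].astype(np.float32)),np.median(q[:,2]))
print(ctrl.sense()["t"],ctrl.sense()["tool_pos"])
E
```

```text
64 391.4083129606753 [410.57110994 309.86519747 393.61073789] ((406.10784912109375, 305.30255126953125), (115.03604888916016, 12.365047454833984), 48.191410064697266)
holder 3731 ((414.55816650390625, 296.1555480957031), (70.07877349853516, 70.37679290771484), 10.981472969055176) 93.3041236501926
2.7917 [413.92149702 294.19488878 329.90276842]
```

View pics/w1.png

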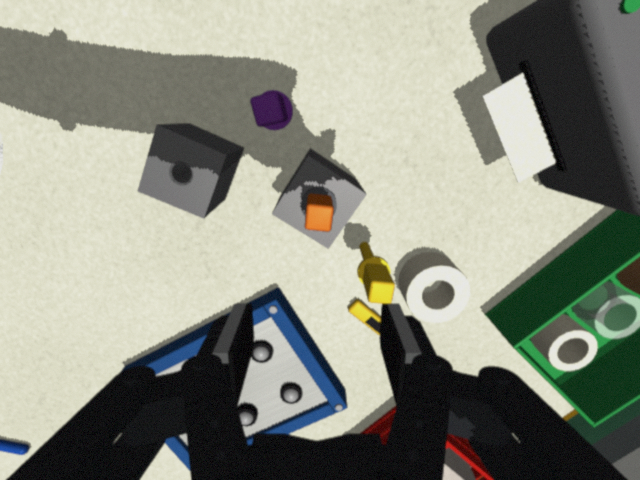

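```bash
python3 - <<'E'
from h import *
p,M=wristpose("w"); W=pts(p,M); save("w1c",p["image"],(260,140,380,260),5)
hsv=cv2.cvtColor(p["image"],cv2.COLOR_RGB2HSV); ok=p["z_map"]>0
org=ok&(hsv[...,0]<18)&(hsv[...,1]>150)&(abs(W[...,0]-415)<50)&(abs(W[...,1]-295)<50)&(W[...,2]>143)&(W[...,2]<160)
t=W[org]; print(len(t),t.mean(0),t[:,2].std(),cv2.minAreaRect(t[:,:2].astype(np.float32)))
E
```

```text
698 [413.46921713 297.05436944 148.77131895] 1.1793489712830942 ((413.9862060546875, 296.5785827636719), (23.168537139892578, 23.882078170776367), 39.53054428100586)
```

View pics/w1c.png

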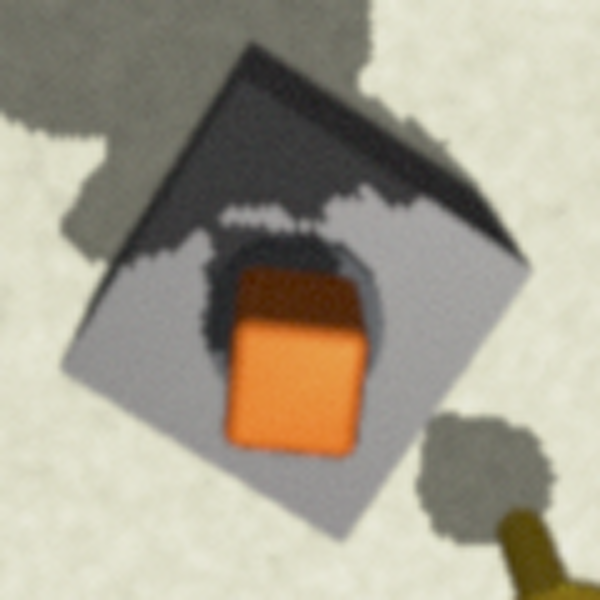

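```bash
python3 - <<'E'
from h import *
ctrl.move_ptp([566,-43,360],Q(40))
p,M=wristpose("w"); W=pts(p,M); save("w2",p["image"]); np.savez("w2.npz",W=W,im=p["image"],z=p["z_map"])
ok=p["z_map"]>0
hsv=cv2.cvtColor(p["image"],cv2.COLOR_RGB2HSV)
blue=ok&(hsv[...,0]>100)&(hsv[...,0]<125)&(hsv[...,1]>150)&(abs(W[...,0]-520)<170)&(abs(W[...,1])<200)&(abs(W[...,2]-40)<8)
q=W[blue]; r=cv2.minAreaRect(q[:,:2].astype(np.float32)); print("deck",r,np.median(q[:,2]))
for yaw,c in [(-16.8,(525.6,0.4))]:
  a=np.radians(yaw)
  for x in(-40,40):
    for y in(-75,0,75):
      px=c[0]+x*np.cos(a)-y*np.sin(a); py=c[1]+x*np.sin(a)+y*np.cos(a)
      d=np.hypot(W[...,0]-px,W[...,1]-py); 
      pl=np.median(W[ok&(d<32)&(d>20)][:,2])
      m=ok&(d<18)&(W[...,2]>pl+4)&(W[...,2]<pl+40); t=W[m]
      if len(t)>20: print((x,y),np.round((px,py),1),len(t),"plate",pl.round(1),"top95",np.percentile(t[:,2],97).round(1),((t.max(0)+t.min(0))/2)[:2].round(1),t[t[:,2]>np.percentile(t[:,2],85)].mean(0).round(1))
print(ctrl.sense()["t"])
E
```

```text
deck ((526.8443603515625, 2.0898895263671875), (266.52423095703125, 196.43788146972656), 73.08037567138672) 38.11537595432151
(-40, -75) [465.6 -59.8] 566 plate 29.6 top95 45.1 [467.  -57.8] [467.3 -57.5  44.5]
(-40, 0) [487.3  12. ] 613 plate 29.6 top95 45.1 [488.7  13.8] [488.8  14.   44.7]
(-40, 75) [509.   83.8] 685 plate 29.6 top95 45.7 [510.6  85.5] [510.3  85.5  45. ]
(40, -75) [542.2 -83. ] 1210 plate 401.5 top95 418.9 [530.7 -79.7] [530.4 -79.2 415.3]
(40, 0) [563.9 -11.2] 6832 plate 398.5 top95 434.3 [571.5 -18.2] [568.8 -16.2 433.1]
(40, 75) [585.6  60.6] 585 plate 29.6 top95 45.3 [586.8  62.1] [586.7  62.3  44.6]
4.275
```

View pics/w2.png

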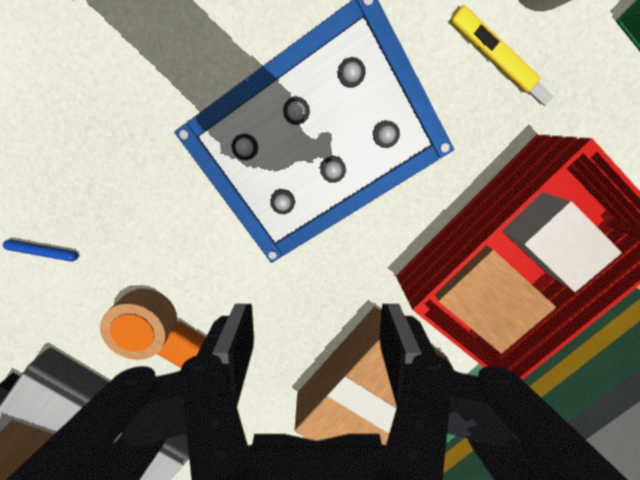

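```bash
python3 - <<'E'
import numpy as np
d=np.load("w2.npz"); W=d["W"]; ok=(d["z"]>0)&(W[...,2]<80)
a=np.radians(-16.9)
for x in(-40,40):
  for y in(-75,0,75):
    px=527+x*np.cos(a)-y*np.sin(a); py=2+x*np.sin(a)+y*np.cos(a)
    r=np.hypot(W[...,0]-px,W[...,1]-py); pl=np.median(W[ok&(r<32)&(r>20)][:,2])
    t=W[ok&(r<17)&(W[...,2]>pl+5)]
    print((x,y),np.round((px,py),1),len(t),pl.round(1),np.percentile(t[:,2],[80,97]).round(1),((t.max(0)+t.min(0))/2)[:2].round(1))
E
```

```text
(-40, -75) [466.9 -58.1] 565 29.6 [42.8 45.1] [467.  -57.8]
(-40, 0) [488.7  13.6] 613 29.6 [42.9 45.1] [488.6  13.8]
(-40, 75) [510.5  85.4] 683 29.6 [43.1 45.7] [510.6  85.5]
(40, -75) [543.5 -81.4] 485 29.6 [42.7 45.4] [543.5 -80.8]
(40, 0) [565.3  -9.6] 550 29.6 [47.4 50.1] [565.2  -9.5]
(40, 75) [587.1  62.1] 582 29.6 [42.9 45.3] [586.8  62.1]
```

```bash
python3 - <<'E'
from h import *
ctrl.move_ptp([414,295.8,230],Q(40))
print(ctrl.movel([414,295.8,124],speed=120,max_force=15))
set_gripper(10,100); s=ctrl.sense(); print(s["t"],s["width"],s["tool_pos"],s["contact_force"])
p=cams.read_camera("side"); save("s3",p["image"],(180,100,400,280),2.8)
E
```

```text
False
7.15 23.145723908664404 [414.33951898 296.10710853 124.77938594] [-0.48313954  0.01906708  6.53067953]
```

View pics/s3.png

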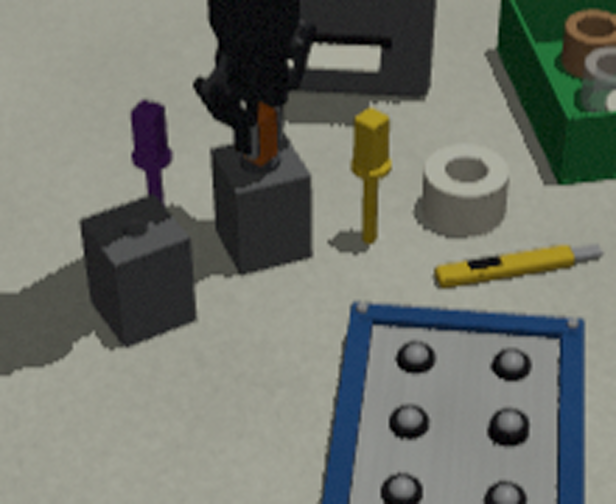

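```bash
cat >> h.py <<'E'
def ball(x,y,c=(527,2),yaw=-16.9):
    a=np.radians(yaw); return c[0]+x*np.cos(a)-y*np.sin(a), c[1]+x*np.sin(a)+y*np.cos(a)
def touch(x,y,z0=174,zl=157,f=4,sp=12):
    px,py=ball(x,y); f0=ctrl.sense()["contact_force"]
    ctrl.movel([px,py,z0],speed=150)
    f0=ctrl.sense()["contact_force"][2]
    hit=ctrl.movel([px,py,zl],speed=sp,max_force=f)
    s=ctrl.sense(); 
    print((x,y),hit,s["tool_pos"].round(2),"f",(s["contact_force"][2]-f0).round(2),"t",round(s["t"],2),flush=True)
    ctrl.movel([px,py,z0],speed=60)
    return s["tool_pos"][2]
E
python3 - <<'E'
from h import *
ctrl.movel([414,296,236],speed=150)
s=ctrl.sense(); print(s["t"],s["width"],s["tool_pos"],s["contact_force"])
px,py=ball(-40,75); ctrl.move_ptp([px,py,236],Q(40))
p=cams.read_camera("side"); save("s4",p["image"],(200,60,440,260),2.5)
touch(-40,75)
E
```

```text
8.1 22.834670257558077 [413.47008205 295.64508726 235.09827724] [-0.15414654  0.33632509 -2.08544527]
(-40, 75) True [510.51  85.37 162.  ] f 5.83 t 10.6
```

View pics/s4.png

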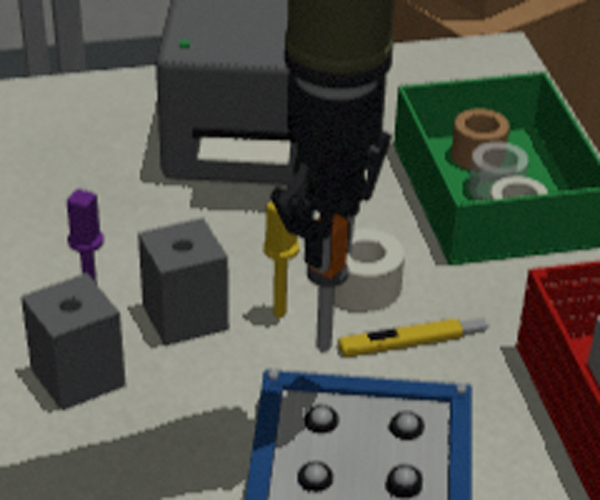

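```bash
python3 - <<'E'
from h import *
for b in [(-40,0),(-40,-75),(40,-75),(40,0),(40,75)]: touch(*b,z0=172,f=3.5)
E
```

```text
(-40, 0) True [488.78  13.62 161.62] f 5.35 t 12.46
(-40, -75) True [466.92 -58.16 161.51] f 6.08 t 14.29
(40, -75) True [543.5  -81.37 161.61] f 6.5 t 16.16
(40, 0) True [565.33  -9.82 166.34] f 6.2 t 17.78
(40, 75) True [587.03  62.15 161.7 ] f 5.98 t 19.53
```

```bash
python3 - <<'E'
from h import *
px,py=ball(40,0); ctrl.movel([px,py,169],speed=100)
f0=ctrl.sense()["contact_force"][2]
for z in [164.0,163.0]:
    h=ctrl.movel([px,py,z],speed=8,max_force=35); ctrl.sleep(0.15); s=ctrl.sense(); print(z,h,s["tool_pos"].round(2),(s["contact_force"]).round(2),f0,s["t"])
touch(40,0,z0=169,f=3.5)
E
```

```text
164.0 False [565.69  -9.27 165.45] [-2.36  0.36 10.23] -2.278312617552454 21.6917
163.0 False [565.73  -9.3  164.52] [-2.41 -0.13 10.84] -2.278312617552454 22.1167
(40, 0) True [565.28  -9.62 164.67] f 6.61 t 22.88
```

```bash
python3 - <<'E'
from h import *
px,py=ball(40,0)
for z in [161.5,160.7]:
    h=ctrl.movel([px,py,z],speed=8,max_force=35); ctrl.sleep(0.1); s=ctrl.sense(); print(z,h,s["tool_pos"].round(2),(s["contact_force"]).round(2),s["t"])
touch(40,0,z0=167,f=3.5)
touch(40,75,z0=167,f=3.5)
touch(-40,0,z0=167,f=3.5)
E
```

```text
161.5 False [565.5   -9.78 162.98] [-3.79  0.14 11.34] 24.3167
160.7 False [565.53  -9.79 162.19] [-3.38  0.95 11.84] 24.6667
(40, 0) True [565.26  -9.63 162.33] f 5.81 t 25.41
(40, 75) True [587.14  61.68 161.68] f 6.74 t 26.84
(-40, 0) True [488.92  13.75 161.61] f 6.59 t 28.5
```

```bash
python3 - <<'E'
from h import *
px,py=ball(40,0)
ctrl.movel([px,py,168],speed=150)
h=ctrl.movel([px,py,160.12],speed=10,max_force=35); ctrl.sleep(0.1); s=ctrl.sense(); print(h,s["tool_pos"].round(2),(s["contact_force"]).round(2),s["t"])
touch(40,0,z0=167,f=3.5)
touch(40,-75,z0=167,f=3.5)
E
```

```text
False [565.45  -9.67 161.54] [-2.58  0.19 10.08] 30.475
(40, 0) True [565.26  -9.64 161.64] f 6.54 t 31.25
(40, -75) True [543.64 -80.93 161.56] f 5.1 t 32.68
```

```bash
python3 - <<'E'
from h import *
x,y,_=ctrl.sense()["tool_pos"]
ctrl.movel([x,y,236],speed=150)
ctrl.move_ptp([414.2,296,236],Q(40)); ctrl.sleep(0.2)
s=ctrl.sense(); print(s["t"],s["tool_pos"],s["contact_force"])
h=ctrl.movel([414.2,296,205],speed=80,max_force=6); s=ctrl.sense(); print(h,s["t"],s["tool_pos"],s["contact_force"])
p=cams.read_camera("side"); save("s5",p["image"],(200,80,360,240),3.7)
if not h:
    h=ctrl.movel([414.2,296,190],speed=30,max_force=6); s=ctrl.sense(); print(h,s["t"],s["tool_pos"],s["contact_force"])
E
```

```text
35.225 [414.94383696 295.04866514 235.95551117] [-0.60397331  0.14401854 -1.34111777]
False 35.7667 [414.28246834 295.97796136 204.99590407] [ 0.10891404  0.12350683 -0.71534893]
False 36.4667 [414.21211651 296.04239088 189.95376369] [-0.3704785   0.5113748  -2.25936628]
```

View pics/s5.png

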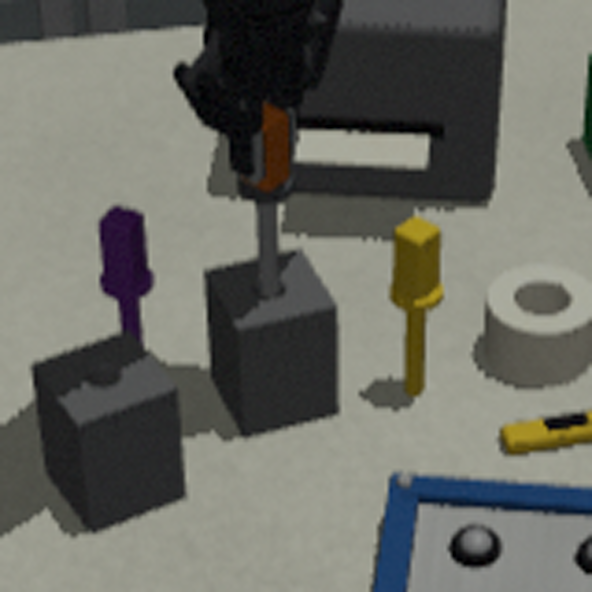

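Tip is inside the hole (190 is below the block top). Continue down.

```bash
python3 - <<'E'
from h import *
def pr(h): s=ctrl.sense(); print(h,s["t"],s["tool_pos"].round(2),s["contact_force"].round(2),s["width"])
h=ctrl.movel([414.2,296,130],speed=60,max_force=8); pr(h)
if not h:
    h=ctrl.movel([414.2,296,122.5],speed=12,max_force=6); pr(h)
E
```

```text
False 37.6167 [414.42 296.16 130.33] [-0.61  0.3  -1.17] 22.86319973326986
True 38.1 [414.28 296.06 124.8 ] [-0.73  0.13  5.76] 23.146619929839186
```

```bash
python3 - <<'E'
from h import *
set_gripper(55); ctrl.movel([414.2,296,180],speed=80); ctrl.movel([414.2,296,330],speed=200)
p,M=wristpose("w"); W=pts(p,M); save("w6",p["image"],(220,100,420,250),4)
hsv=cv2.cvtColor(p["image"],cv2.COLOR_RGB2HSV); ok=p["z_map"]>0
org=ok&(hsv[...,0]<18)&(hsv[...,1]>150)&(abs(W[...,0]-415)<50)&(abs(W[...,1]-295)<50)&(W[...,2]>143)&(W[...,2]<160)
t=W[org]; print(len(t),t.mean(0),cv2.minAreaRect(t[:,:2].astype(np.float32)),ctrl.sense()["t"])
p=cams.read_camera("side"); save("s6",p["image"])
E
```

```text
708 [413.14358647 296.88291771 148.79264607] ((413.7281799316406, 296.54583740234375), (22.72357749938965, 23.70046615600586), 39.789241790771484) 40.3083
```

View pics/w6.png

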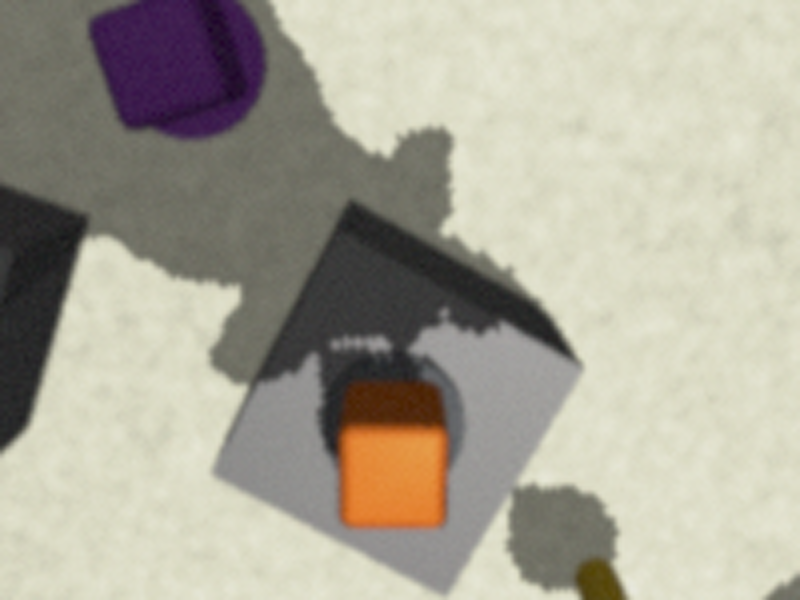

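View pics/s6.png

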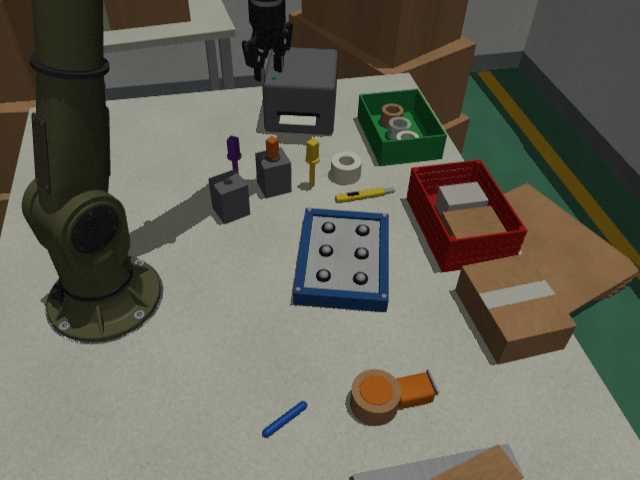

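The probe is home in the left holder: handle top at 148.8 mm in the wrist view, the same as before the pick. In the side view it stands at (272,150), and everything else is where it was. Handing in.

```bash
python3 - <<'E'
from workcell import order,ctrl
order.sign_off(); print(ctrl.sense()["t"])
E
```

```text
the job is handed in; nothing more can be done
the job is handed in; nothing more can be done
```

The high ball unit is pressed flush, the probe is back home in its holder, and the job is handed in at about 40 s of the 64 s allowed.

- **Finding it:** I took the orange probe from the left holder and touched all six units gently, at about 5–6.5 N. The unit at deck x = 40, y = 0 stood about 4.7 mm proud. The other five read 161.5–162.0 mm at the tool.
- **Pressing it:** I pressed it down in steps, at about 12–15 N, with touches in between to check. Its last touch read 161.64 mm. Sound units touched again during the pressing read 161.56–161.68 mm, the same as before within 0.1 mm. So the probe had not slipped in the grip and those units had not sunk.
- **Returning the probe:** It went back into the same holder, and its collar met the block at the same tool height as at the grasp (124.8 mm). The wrist camera showed the handle top at 148.8 mm both before and after.
- **Bystanders:** The last side view shows nothing else moved.

Two readings were slightly off. My first touch, on x = -40, y = 75, read about 0.35 mm above the other sound units, within the 1 mm allowed, and I did not repeat it. I measured the rise as about 4.7 mm against the stated 3 to 4.5 mm, which fits the sound units' own spread. No check failed.

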